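# Load the laser marking station with turned bushes and book the job

## Task

The turned bushes standing on the bench are to be laser-marked: draw the marking station's carriage right out to its stop, push every bush fully down on a spigot of its own size, and slide the loaded carriage all the way home under the hood. Then take the barcode scanner from its dock, aim it squarely at the bar code on the station's job card from about 10 cm and hold it steady there for two seconds, and put it back in its dock as it lay. Do not knock the dye bottle or the small iron cup out of their places.

Things in the scene. Friction and masses are not known exactly. Their poses are not given: they have to be found in the camera images.
- wide_bush_1: one of up to two wide plain turned aluminium bushes (open tubes), 44 mm outside, bore 32 mm right through, 38 mm tall, about 75 g; may be absent. Stands upright on the bench; origin at the centre of its lower end, z along its axis, up; both ends are alike
- wide_bush_2: one of up to two wide plain turned aluminium bushes (open tubes), 44 mm outside, bore 32 mm right through, 38 mm tall, about 75 g; may be absent. Stands upright on the bench; origin at the centre of its lower end, z along its axis, up; both ends are alike
- slim_bush_1: one of up to two slim plain turned aluminium bushes (open tubes), 34 mm outside, bore 22 mm right through, 38 mm tall, about 55 g; may be absent. Stands upright on the bench; origin at the centre of its lower end, z along its axis, up; both ends are alike
- slim_bush_2: one of up to two slim plain turned aluminium bushes (open tubes), 34 mm outside, bore 22 mm right through, 38 mm tall, about 55 g; may be absent. Stands upright on the bench; origin at the centre of its lower end, z along its axis, up; both ends are alike
- wide_spigot_1 (a point): centre of the seat (flat shoulder, 39 mm above the bench) of a wide spigot of the carriage: a 29 mm steel pin that rises 30 mm above the shoulder, its top 6 mm tapering by 3 mm in radius; it takes the 32 mm bore with 1.5 mm play all round. A bush is fully down when its lower end rests on the shoulder. x points into the hood (away from the handle), y along the row of spigots, z up. The four stand in one row 52 mm apart, wide and slim in turn
- wide_spigot_2 (a point): centre of the seat (flat shoulder, 39 mm above the bench) of a wide spigot of the carriage: a 29 mm steel pin that rises 30 mm above the shoulder, its top 6 mm tapering by 3 mm in radius; it takes the 32 mm bore with 1.5 mm play all round. A bush is fully down when its lower end rests on the shoulder. x points into the hood (away from the handle), y along the row of spigots, z up. The four stand in one row 52 mm apart, wide and slim in turn
- slim_spigot_1 (a point): centre of the seat (flat shoulder, 39 mm above the bench) of a slim spigot of the carriage: a 19 mm steel pin that rises 30 mm above the shoulder, its top 6 mm tapering by 3 mm in radius; it takes the 22 mm bore with 1.5 mm play all round. A bush is fully down when its lower end rests on the shoulder. x points into the hood (away from the handle), y along the row of spigots, z up. The four stand in one row 52 mm apart, wide and slim in turn
- slim_spigot_2 (a point): centre of the seat (flat shoulder, 39 mm above the bench) of a slim spigot of the carriage: a 19 mm steel pin that rises 30 mm above the shoulder, its top 6 mm tapering by 3 mm in radius; it takes the 22 mm bore with 1.5 mm play all round. A bush is fully down when its lower end rests on the shoulder. x points into the hood (away from the handle), y along the row of spigots, z up. The four stand in one row 52 mm apart, wide and slim in turn
- carriage (a joint): travel of the carriage on its level rails, m: 0 = home under the hood, 0.18 = drawn right out, towards the robot, to its stop. It slides with about 2 N of friction and stays where it is left. Home, the row of spigots is 40 mm inside the hood's front face; drawn out, 140 mm in front of it. A seated bush passes under the lip of the hood (86 mm above the bench) with 9 mm to spare
- carriage_handle (a point): top centre of the carriage's handle, an upright black knob 22 mm across and 28 mm tall (its top 83 mm above the bench) on a 16 mm steel post that stands on the carriage's tongue (top face 35 mm above the bench), 120 mm in front of the row of spigots. x points into the hood along the rails, y along the row of spigots, z up. The carriage plate under the spigots is 72 mm (x) by 200 mm (y), its top 35 mm above the bench
- station: the marking station, fixed: a base plate 290 x 236 x 14 mm with two rails and, at its far end, a white hood 236 mm wide, 110 mm deep and 193 mm high with a black laser head on top (to 252 mm), open at the front below 86 mm. Origin on the bench under the middle of the hood's front face; x points into the hood, z up; the base plate reaches 180 mm in front of the hood
- bar_code (a point): centre of the bar code (44 x 24 mm) on the white job card that hangs on the front of the hood, 138 mm above the bench. x points into the hood (the code faces along -x), y to the left seen from the front, z up
- scanner: cordless bar code scanner, 120 mm long, grey, lying on its dock; 130 g. Origin at the centre of its underside, x forward along the body to the window (the way it reads), z up. The grip is 38 mm wide and 28 mm tall and spans x = -60 to 30 mm; the black nose in front of it is 50 mm wide, 32 mm tall
- scanner_window (a point): centre of the scanner's window, 60 mm in front of the scanner's origin and 16 mm above its underside; x is the reading direction, z up when the scanner lies in its dock. It reads a code that lies within 15 mm to the side and 12 mm in height of the x axis, 50 to 160 mm ahead, seen no more than 20 degrees askew
- scanner_dock: the scanner's fixed black charging dock: foot 150 x 72 x 6 mm, with a 26 mm wide rib whose top, 20 mm above the bench, carries the scanner; a wall behind the scanner's tail and a cheek on each side of its nose rise to 32 mm, with 4 to 5 mm of play; both sides of the grip are free. Origin on the bench under its middle; x is the way the scanner's window points; docked, the scanner's origin lies 20 mm straight above this one
- dye_bottle: small brown dropper bottle, 33 mm across, 102 mm tall; not to be moved. Origin under its middle
- ferrule_cup: black cast iron cup, 47 mm across, 23 mm tall, filled with brass weights; not to be moved. Origin under its middle

How it is judged:
By the outcome, as a careful person would: the job done as asked, in the order asked, and still so for the second after the job is handed in, with the robot touching nothing.
Of wide_bush_1, wide_bush_2, slim_bush_1, slim_bush_2 only 3 to 4 are there at a start; the rules pass over those that are not, and their reading is None.
At some moment in a run one of wide_bush_1, wide_bush_2, slim_bush_1, slim_bush_2 may be knocked a few centimetres aside while the robot is not near it.
It also fails if it takes over 210 s, if anything falls off the work surface, if the arm or the gripper's body presses on something with over 40 N, if the wrist force passes 120 N, or if a joint passes its speed limit or range.

## Robot

A 6-joint arm with a two-finger parallel gripper is mounted at the origin on a cart in front of the work surface, level with it; the furniture and walls round the work are solid. World frame = base frame: x ahead of the robot, y to its left, z up, the work surface at z = 0. Lengths are in m, angles in rad, forces in N, time in s.
With the tool pointing down it reaches from about 0.25 to 0.775 m from the base axis. Payload 4 kg.
Tool frame: the origin (TCP) lies between the finger pads; the fingertips stand 8 mm ahead of it and the grasp point (between the pads) lies 11 mm behind it; z points along the fingers, y is the line along which they close (so a half turn about z gives the same grasp; the last joint's range is limited). The gripper opens to 85 mm and grips with 20 to 120 N. Pads are 22 mm wide; open, the fingers measure 114 mm over their backs; the gripper's body (76 mm by 85 mm) begins 54 mm behind the grasp point. The pads swing forward as they close: fully open they stand 13 mm farther back than shut.
Start: joints at [1.032, 0.087, 1.371, -0, 1.684, -0.103], TCP at [0.232, 0.499, 0.239] pointing down, gripper open.
Joint ranges: [-3.1, 3.1], [-0.76, 2.03], [0.27, 2.55], [-1.08, 4.22], [0.17, 2.65], [-2.57, 2.57]. Speed limits (rad/s): [2.79, 2.79, 3.14, 3.14, 3.14, 3.14].

## Interface

Orientations are given as a unit quaternion [x, y, z, w].
In Python, from bench import r gives the robot as it stands. The module is installed in compiled form; this text tells all that it offers.
- The arm moves only by the tool jog_arm, never from a script. Its argument "motion" is a list that holds one entry, the list of rows, each a list of 5 numbers: the shift along the world's x, y, z in mm, then the turn about the world's z in units of 10 degrees (1.0 is 10 degrees), then the finger opening in mm, from 0 to 85.4. In form: [[[x, y, z, yaw, hand], ...]]. A call has 1 to 20 rows; each row is the pose to reach, as a shift and turn from the pose commanded when the call began; what a row does not reach only later rows make up. A row lasts 1/8 s, in which the tool goes at most 62.5 mm and 10.7 degrees, less where a joint would pass 70% of its speed; a pose out of reach is approached as far as the arm can. A call with a gripper value outside its range is refused whole. The fingers move at their own pace and stop on an object; "force" is the grip in N (left out, the last holds). Time passes only in rows, so rows that repeat a pose let the fingers close. It gives the time, the measured TCP pose, the force, the opening and the grip force at its end, in the units of the state.
- r.read_state(): the state, without advancing time (a new reading comes with each control period).
- r.read_camera(name): name is "side" or "top"; returns a dict with "color" (480x640x3 uint8, red, green, blue), "fx", "fy", "cx", "cy" (pixels), "R" (3x3) and "t" (3): a world point X has camera coordinates R X + t. Camera axes: x right, y down, z forward; pixel columns grow to the right and rows downward; lengths in m; the calibration is good to about 2 mm. A picture is of the moment at which its call begins. There is no depth.
- r.finish_job(): hands the job in; it is judged then, once.
The state is a dict: "t": time; "q": joint angles; "qd": joint speeds; "joint_efforts": joint torques, N m; "eef_pos": TCP position; "eef_rot": TCP orientation; "force": force on the tool from outside, world axes, zero at the start; "wrist_torque": the same for the moment, N m; "grip_width": finger opening in m; "grip_force": force on a finger pad.
Only numpy, scipy, OpenCV 4.12 (cv2) and the standard library are available. Lean on these libraries where they do the work, as an engineer would, in place of code of your own. Each camera call takes 0.05 s, during which the arm holds its last target. There are 200 camera calls.

## Working session

There is one attempt and no reset: what is moved stays moved. The work goes in short steps, Python scripts to look and compute and a tool call to move; the robot and the scene stay as the last step left them, time stands still between calls to the robot, and variables do not carry over. Pictures are saved under pics/ and viewed, at most 14 in all, crops included, and the job is handed in when it is done.

Besides the shell and the picture viewer there is one more tool, called after "Call:" as name([rows], argument=value, ...), one row to a line, values as JSON. jog_arm: Moves the arm, as the interface text tells. Its arguments: {"type":"object","properties":{"motion":{"type":"array"},"force":{"type":"number"}},"required":["motion"]}

```bash
mkdir -p pics; cat > h.py <<'E'
from bench import r
import numpy as np, cv2
def snap(n,f=None):
    c=r.read_camera(n)
    if f: cv2.imwrite('pics/'+f,c['color'][:,:,::-1])
    return c
def cast(c,u,v,z):
    R=np.array(c['R']);t=np.array(c['t']);o=-R.T@t
    d=R.T@np.array([(u-c['cx'])/c['fx'],(v-c['cy'])/c['fy'],1]);return o+d*(z-o[2])/d[2]
def proj(c,X):
    p=np.array(c['R'])@np.array(X)+np.array(c['t']);return c['fx']*p[0]/p[2]+c['cx'],c['fy']*p[1]/p[2]+c['cy']
E
python3 - <<'E'
from h import *
for n in('top','side'):
    c=snap(n,n+'0.png');R=np.array(c['R']);print(n,-R.T@np.array(c['t']),R.round(2).tolist(),c['fx'])
print(r.read_state())
E
```

```text
top [ 0.35445742 -0.17975108  1.52516544] [[0.01, -1.0, -0.0], [-0.99, -0.01, -0.15], [0.15, 0.0, -0.99]] 623.7737383172016
side [-0.01824931 -0.7917423   0.56360451] [[0.71, -0.7, -0.03], [-0.35, -0.32, -0.88], [0.61, 0.63, -0.48]] 485.5472450982884
{'t': 0.1, 'q': array([ 1.03190527e+00,  8.79047666e-02,  1.37214765e+00, -6.52910743e-07,
        1.68361213e+00, -1.03122488e-01]), 'qd': array([ 0.00090134, -0.00161423, -0.00407399,  0.00118733,  0.00192346,
       -0.00034864]), 'joint_efforts': array([ 2.03104166e-03, -3.53012896e+01, -3.14218962e+01, -1.32592172e-04,
        7.93780724e-03,  3.54379949e-05]), 'eef_pos': array([0.23194342, 0.49820637, 0.23822064]), 'eef_rot': array([ 2.16164334e-01,  9.76356445e-01, -9.83126859e-04, -3.26554792e-04]), 'force': array([ 0.00900996, -0.05128289, -1.44624193]), 'wrist_torque': array([ 0.01533308, -0.02167565,  0.01239224]), 'grip_force': 0.0, 'grip_width': 0.08532514722767673}
```

View pics/top0.png

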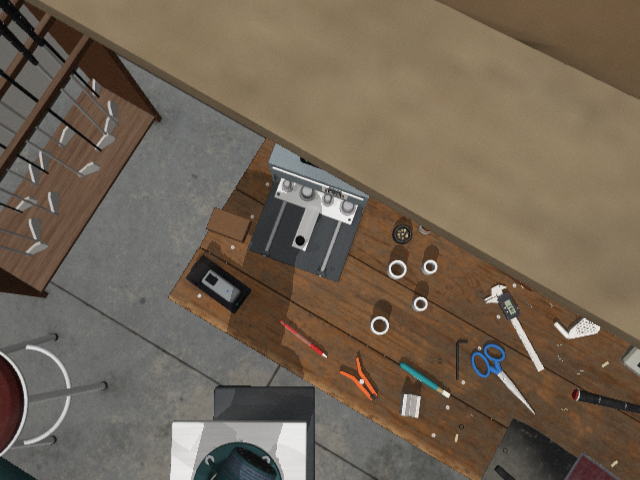

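View pics/side0.png

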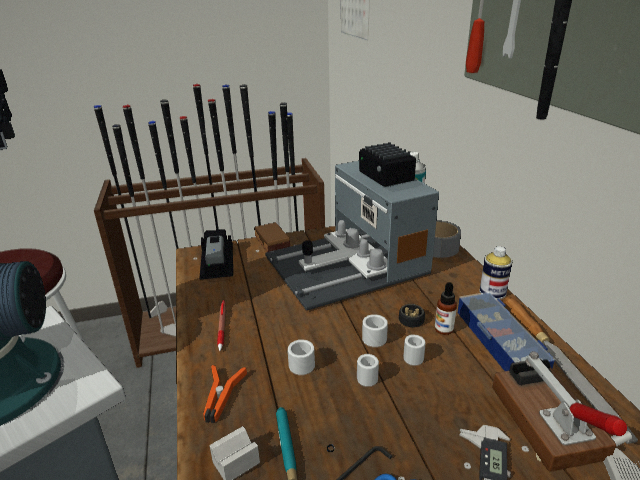

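The top view shows four bushes at (397,270), (430,267), (420,304) and (380,325). The station handle is at (300,240), the dock at (218,284), the cup at (402,233) and the bottle at (425,229). The side view agrees with this. Next I'll make masks and an enlarged crop.

```bash
python3 - <<'E'
from h import *
c=snap('top');im=c['color'];cv2.imwrite('pics/crop.png',cv2.resize(im[140:340,180:440,::-1],None,fx=3,fy=3,interpolation=cv2.INTER_CUBIC))
hsv=cv2.cvtColor(im,cv2.COLOR_RGB2HSV)
m=((hsv[:,:,1]<60)&(hsv[:,:,2]>150)).astype(np.uint8)
cs,_=cv2.findContours(m,cv2.RETR_EXTERNAL,cv2.CHAIN_APPROX_NONE)
for k in cs:
    x,y,w,h=cv2.boundingRect(k)
    if 355<x+w/2<450 and 240<y+h/2<345 and w>8:
        (u,v),rr=cv2.minEnclosingCircle(k); print(x,y,w,h,u,v,rr,cast(c,x+w/2-.5,y+h/2-.5,.038).round(4), 2*rr*1.5/623)
for n,u,v,z in(('handle',300,240,.083),('dock',219,285,.03)):print(n,cast(c,u,v,z).round(3))
E
```

```text
371 316 18 19 379.2329406738281 325.05682373046875 9.361577987670898 [ 0.3775 -0.332   0.038 ] 0.04507982979616805
414 297 14 14 420.0 303.5 7.159010887145996 [ 0.4287 -0.4298  0.038 ] 0.03447356767486033
424 260 14 14 429.3900146484375 266.739990234375 7.645978927612305 [ 0.5172 -0.4554  0.038 ] 0.03681851811049264
389 260 18 19 396.56817626953125 268.9545593261719 9.632323265075684 [ 0.5107 -0.3763  0.038 ] 0.04638357912556509
handle [ 0.573 -0.143  0.083]
dock [0.47  0.051 0.03 ]
```

View pics/crop.png

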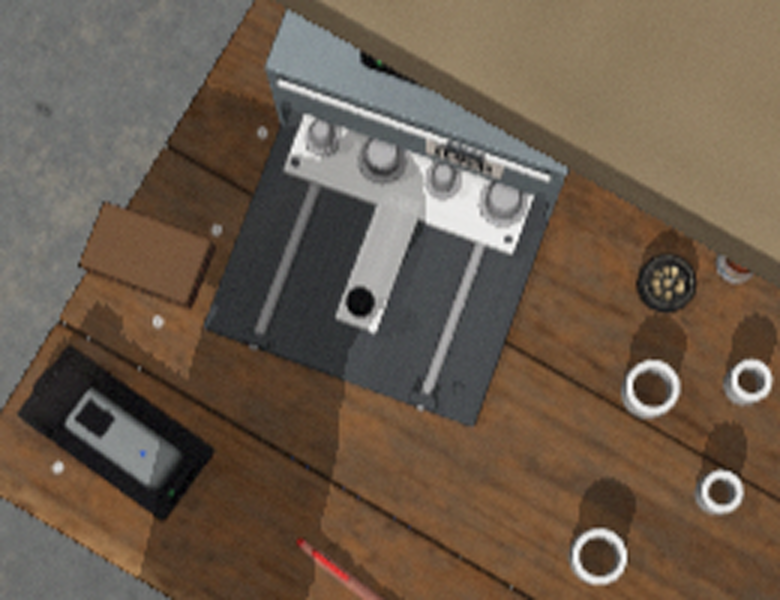

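The crop shows the carriage partly out, with the spigots in the order slim, wide, slim, wide from left to right. The knob is at crop (361,301) and the plate's front corners at (207,330) and (475,425). I still need to see which way the scanner points.

```bash
python3 - <<'E'
from h import *
a=cv2.imread('pics/top0.png')[250:320,180:260];b=cv2.imread('pics/side0.png')[220:290,180:260]
z=np.hstack([cv2.resize(i,(400,350),interpolation=cv2.INTER_CUBIC) for i in(a,b)])
z=(255*(z/255.)**.5).astype(np.uint8)
cv2.imwrite('pics/dock.png',z)
c=snap('top')
f=lambda u,v,z:cast(c,u/3+180-1/3,v/3+140-1/3,z)
L=f(207,330,.014);Rr=f(475,425,.014);d=L-Rr;print('plate',L,Rr,np.linalg.norm(d),'y-axis deg',np.degrees(np.arctan2(d[1],d[0])))
for n,u,v,z in(('h',361,301,.083),('s',322,127,.069),('w',381,148,.069),('s',442,170,.069),('w',505,190,.069),('d',68,347,.006),('d',213,450,.006),('d',163,520,.006),('d',20,412,.006),('cup',667,281,.02)):print(n,f(u,v,z).round(4))
E
```

```text
plate [ 0.55846822 -0.01632033  0.014     ] [ 0.48227481 -0.23474387  0.014     ] 0.2313315342859674 y-axis deg 70.7695275296825
h [ 0.5727 -0.1433  0.083 ]
s [ 0.7151 -0.1105  0.069 ]
w [ 0.6982 -0.1577  0.069 ]
s [ 0.6806 -0.2064  0.069 ]
w [ 0.6646 -0.2565  0.069 ]
d [0.5448 0.098  0.006 ]
d [ 0.4613 -0.0225  0.006 ]
d [0.4047 0.0166 0.006 ]
d [0.4913 0.1353 0.006 ]
cup [ 0.6002 -0.3909  0.02  ]
```

View pics/dock.png

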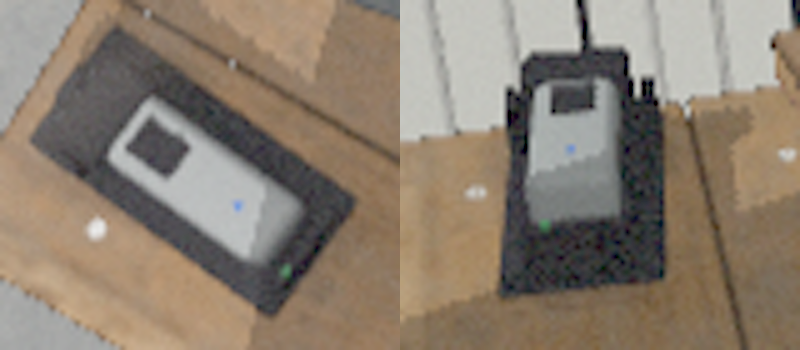

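The nose points to the upper left, so the scanner's yaw is about 55° and the dock centre is near (0.4755, 0.057). Station x is at about −19°, and the carriage is about 40 mm out. I'll go to the handle with the fingers closing along the rails.

Call:
jog_arm([
  [[341,-641,0,-8.4,60],[341,-641,0,-8.4,60],[341,-641,0,-8.4,60],[341,-641,0,-8.4,60],[341,-641,0,-8.4,60],[341,-641,0,-8.4,60],[341,-641,0,-8.4,60],[341,-641,0,-8.4,60],[341,-641,0,-8.4,60],[341,-641,0,-8.4,60],[341,-641,0,-8.4,60],[341,-641,0,-8.4,60],[341,-641,0,-8.4,60],[341,-641,0,-8.4,60],[341,-641,-60,-8.4,60],[341,-641,-110,-8.4,60],[341,-641,-110,-8.4,60]],
], force=25)

```text
t: 2.33
eef_pos: [0.5695, -0.1396, 0.1244]
eef_rot: [0.813, 0.582, -0.003, -0.005]
force: [-0.3, 0.6, 0.4]
grip_width: 0.06
grip_force: 0.0
```

Call:
jog_arm([
  [[0,0,-35,0,60],[0,0,-70,0,60],[0,0,-70,0,60],[0,0,-70,0,10],[0,0,-70,0,10],[0,0,-70,0,10],[0,0,-70,0,10],[0,0,-70,0,10]],
])

```text
t: 3.32
eef_pos: [0.5748, -0.1428, 0.0625]
eef_rot: [0.814, 0.581, 0.002, 0.002]
force: [-1.2, 0.1, 7.4]
grip_width: 0.0211
grip_force: 24.5
```

Call:
jog_arm([
  [[-10,3.5,0,0,10],[-28,10,0,0,10],[-47,16,0,0,10],[-66,23,0,0,10],[-85,29,0,0,10],[-104,36,0,0,10],[-118,41,0,0,10],[-123,42.5,0,0,10],[-126,43.5,0,0,10],[-128,44,0,0,10],[-130,45,0,0,10],[-130,45,0,0,10]],
])

```text
t: 4.82
eef_pos: [0.4458, -0.0964, 0.0624]
eef_rot: [0.814, 0.581, 0.004, 0.002]
force: [3.8, 4.6, 7.6]
grip_width: 0.0209
grip_force: 25.4
```

Call:
jog_arm([
  [[-2,0.7,0,0,10],[-4,1.4,0,0,10],[-6,2,0,0,10],[-6,2,0,0,10]],
])

```text
t: 5.32
eef_pos: [0.4446, -0.096, 0.0625]
eef_rot: [0.814, 0.581, 0.008, 0.007]
force: [18.4, 1.5, -4.6]
grip_width: 0.0207
grip_force: 25.7
```

```bash
python3 - <<'E'
from h import *
s=r.read_state();print(s['eef_pos'],s['force'])
c=snap('top');im=c['color']
cv2.imwrite('pics/out.png',cv2.resize(im[140:340,180:440,::-1],None,fx=3,fy=3,interpolation=cv2.INTER_CUBIC))
E
```

```text
[ 0.44461748 -0.09595057  0.06251633] [18.3513562   1.54108708 -4.63616816]
```

View pics/out.png

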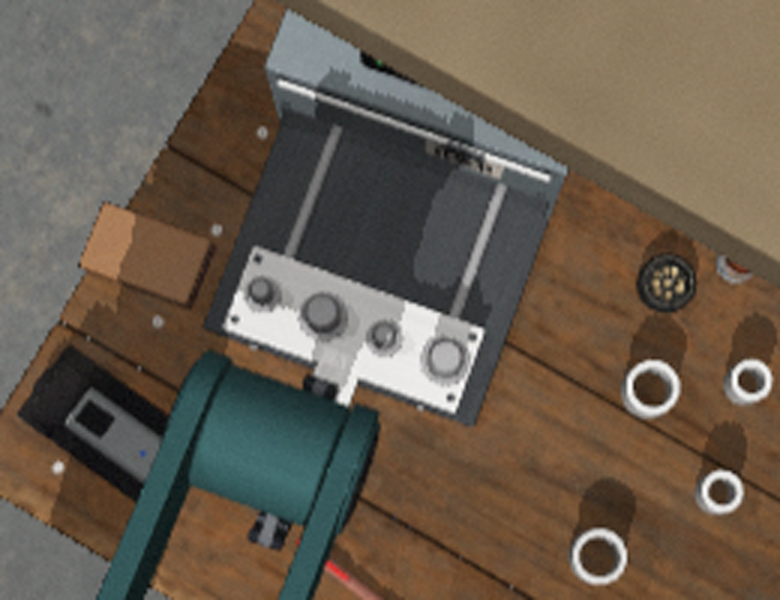

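The carriage is at its stop (force 18 N, no further travel). The plate's corner screws are at crop (257,258), (473,337), (235,320) and (450,397), so I can refine the row from those and from the spigot tops.

```bash
python3 - <<'E'
from h import *
c=snap('top');g=cv2.resize(cv2.cvtColor(c['color'],cv2.COLOR_RGB2GRAY)[140:340,180:440],None,fx=3,fy=3,interpolation=cv2.INTER_CUBIC).astype(float)
def f(u,v,z):return cast(c,(u+.5)/3-.5+180,(v+.5)/3-.5+140,z)
P=[]
for u,v in((257,258),(473,337),(235,320),(450,397)):
    w=g[v-8:v+9,u-8:u+9];k=np.clip(np.median(w)-15-w,0,None);Y,X=np.mgrid[-8:9,-8:9]
    p=f(u+(k*X).sum()/k.sum(),v+(k*Y).sum()/k.sum(),.035);P.append(p);print(p.round(4))
P=np.array(P);print('centre',P.mean(0).round(4))
for a,b in((0,1),(2,3)):
    d=P[a]-P[b];print(np.linalg.norm(d),np.degrees(np.arctan2(d[1],d[0])))
for u,v in((262,288),(325,310),(385,333),(447,354)):print(f(u,v,.069).round(4))
# refined bushes: bore circle and bar code
for u,v in((462,155),):print('bar',f(u,v,.138).round(4))
for u,v in((600,556),(721,492),(750,381),(652,388)):print('bush',f(u,v,.038).round(4))
E
```

```text
[ 0.6152 -0.0569  0.035 ]
[ 0.5508 -0.2323  0.035 ]
[ 0.5653 -0.0394  0.035 ]
[ 0.5023 -0.2144  0.035 ]
centre [ 0.5584 -0.1357  0.035 ]
0.18677127141920957 69.84213465534707
0.1860245196693342 70.20645760282146
[ 0.5847 -0.0649  0.069 ]
[ 0.5675 -0.1147  0.069 ]
[ 0.5495 -0.1621  0.069 ]
[ 0.5332 -0.2108  0.069 ]
bar [ 0.6769 -0.2203  0.138 ]
bush [ 0.3776 -0.3323  0.038 ]
bush [ 0.4283 -0.4286  0.038 ]
bush [ 0.5168 -0.4534  0.038 ]
bush [ 0.5107 -0.3751  0.038 ]
```

The row is at about 70.3° with its centre at (0.5585, −0.1365), and the handle position agrees. I'll release the handle and go above the near wide bush.

Call:
jog_arm([
  [[6,-1,0,0,60],[6,-1,0,0,60],[6,-1,0,0,60],[6,-1,50,-0.1,60],[6,-1,100,-0.1,60],[-10,-60,100,-0.1,60],[-28,-120,100,-0.1,60],[-45,-180,100,-0.1,60],[-59,-237,70,-0.1,60],[-59,-237,20,-0.1,60],[-59,-237,20,-0.1,60],[-59,-237,20,-0.1,60]],
])

```text
t: 6.92
eef_pos: [0.3787, -0.3323, 0.0806]
eef_rot: [0.819, 0.574, 0.0, 0.001]
force: [-0.2, 1.1, 1.4]
grip_width: 0.0603
grip_force: 0.0
```

```bash
cat >> h.py <<'E'
def bushes():
    c=snap('top');im=c['color'];hsv=cv2.cvtColor(im,cv2.COLOR_RGB2HSV)
    m=((hsv[:,:,1]<60)&(hsv[:,:,2]>150)).astype(np.uint8)
    for k in cv2.findContours(m,cv2.RETR_EXTERNAL,cv2.CHAIN_APPROX_NONE)[0]:
        x,y,w,h=cv2.boundingRect(k)
        if 340<x+w/2<470 and 230<y+h/2<370 and 9<w<30: print(w,h,cast(c,x+w/2-.5,y+h/2-.5,.038).round(4))
    s=r.read_state();print(s['eef_pos'].round(4),s['force'].round(1),s['grip_width'])
E
python3 -c "from h import *;bushes()"
```

```text
14 14 [ 0.4287 -0.4298  0.038 ]
14 14 [ 0.5172 -0.4554  0.038 ]
18 18 [ 0.5119 -0.3763  0.038 ]
[ 0.3794 -0.3327  0.0816] [-0.9 -0.   0.5] 0.06007860405192889
```

Call:
jog_arm([
  [[0,0,-40,0,60],[-1,0,-66,0,60],[-1,0,-66,0,60],[-1,0,-66,0,20],[-1,0,-66,0,20],[-1,0,-66,0,20],[-1,0,-66,0,20],[-1,0,-30,0,20],[-1,0,30,0,20],[-1,0,30,0,20],[-1,0,30,0,20]],
], force=30)

```text
t: 8.35
eef_pos: [0.3772, -0.3324, 0.1098]
eef_rot: [0.819, 0.574, 0.0, 0.001]
force: [-0.0, 0.5, -1.4]
grip_width: 0.043
grip_force: 31.0
```

```bash
python3 - <<'E'
from h import *
s=r.read_state();print(s['eef_pos'].round(4),s['force'],s['grip_width'])
a=snap('top')['color'];b=snap('side')['color']
cv2.imwrite('pics/g1.png',cv2.resize(np.hstack([a[240:380,330:470],b[230:400,240:410][:140,:140]])[:,:,::-1],None,fx=2.8,fy=2.8))
E
```

```text
[ 0.3772 -0.3324  0.1098] [-0.03839683  0.52749802 -1.36605756] 0.04299390013208793
```

View pics/g1.png

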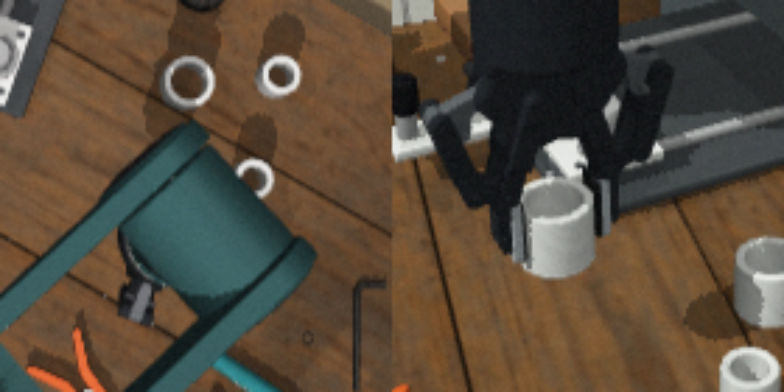

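The bush is gripped squarely. I'll carry it to wide spigot 2.

Call:
jog_arm([
  [[30,24,0,0,20],[70,55,0,0,20],[110,87,0,0,20],[140,111,0,0,20],[155,122.5,0,0,20],[155,122.5,0,0,20],[155,122.5,-15,0,20],[155,122.5,-26,0,20],[155,122.5,-32,0,20],[155,122.5,-32,0,20]],
])

```text
t: 9.7
eef_pos: [0.5313, -0.2101, 0.0764]
eef_rot: [0.819, 0.573, -0.0, -0.001]
force: [-0.1, 0.6, -0.2]
grip_width: 0.0432
grip_force: 31.0
```

```bash
python3 - <<'E'
from h import *
s=r.read_state();print(s['eef_pos'].round(4),s['force'],s['grip_width'])
c=snap('side');b=c['color'];u,v=map(int,proj(c,s['eef_pos']));u0,v0=u-70,v-60
cv2.imwrite('pics/p1.png',cv2.resize(b[v0:v0+130,u0:u0+150,::-1],None,fx=4,fy=4,interpolation=cv2.INTER_CUBIC))
E
```

```text
[ 0.5313 -0.2101  0.0764] [-0.10516808  0.63952596 -0.17517353] 0.043174700393957
```

View pics/p1.png

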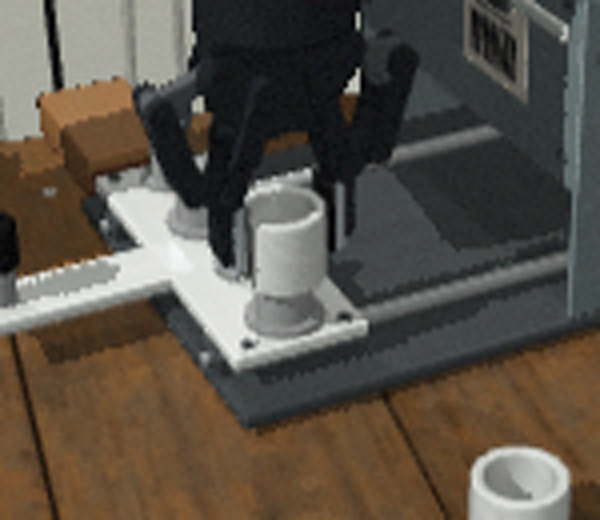

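The bush sits well centred over the spigot. I'll lower it gradually.

Call:
jog_arm([
  [[0.5,0,-5,0,20],[0.5,0,-10,0,20],[0.5,0,-14,0,20],[0.5,0,-18,0,20],[0.5,0,-21,0,20],[0.5,0,-21,0,20]],
])

```text
t: 10.5
eef_pos: [0.5325, -0.2099, 0.0559]
eef_rot: [0.819, 0.574, -0.0, -0.0]
force: [-1.6, -0.8, -1.4]
grip_width: 0.043
grip_force: 31.0
```

Call:
jog_arm([
  [[0,0,-2,0,20],[0,0,-4,0,20],[0,0,-4,0,20]],
])

```text
t: 10.88
eef_pos: [0.5345, -0.2107, 0.0551]
eef_rot: [0.819, 0.574, 0.001, 0.002]
force: [-1.2, -1.2, 7.7]
grip_width: 0.0431
grip_force: 31.6
```

Call:
jog_arm([
  [[0,0,0,0,60],[0,0,0,0,60],[0,0,0,0,60],[0,0,30,0,60],[0,0,65,0,60],[-7,-50,75,0,60],[-15,-110,75,0,60],[-22,-166,60,0,60],[-22,-166,30,0,60],[-22,-166,30,0,60]],
])

```text
t: 12.12
eef_pos: [0.5086, -0.3749, 0.0784]
eef_rot: [0.819, 0.573, -0.001, -0.004]
force: [-0.5, 1.2, -0.8]
grip_width: 0.0596
grip_force: 0.0
```

```bash
python3 -c "
from h import *
bushes()
c=snap('top')
g=c['color'];cv2.imwrite('pics/p2.png',cv2.resize(g[210:300,220:420,::-1],None,fx=3.5,fy=3.5,interpolation=cv2.INTER_CUBIC))"
```

```text
11 12 [ 0.4264 -0.4333  0.038 ]
[ 0.5098 -0.3751  0.0806] [-1.  -0.5  0.2] 0.05964236977691525
```

View pics/p2.png

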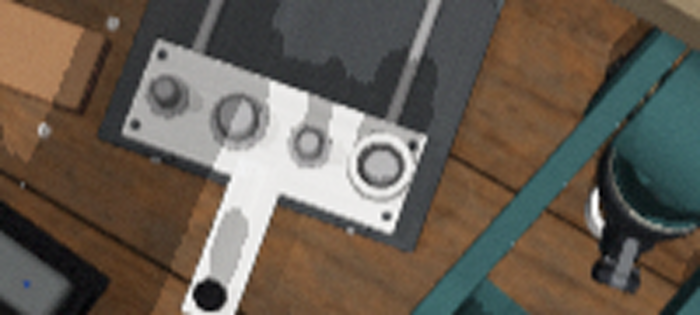

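The first bush is concentric on its spigot. Next is the second wide bush.

Call:
jog_arm([
  [[1,0,-40,0,60],[1,-0.5,-66,0,60],[1,-0.5,-66,0,60],[1,-0.5,-66,0,20],[1,-0.5,-66,0,20],[1,-0.5,-66,0,20],[1,-0.5,-66,0,20],[1,-0.5,-30,0,20],[1,-0.5,30,0,20],[1,-0.5,30,0,20],[1,-0.5,30,0,20]],
])

```text
t: 13.6
eef_pos: [0.5114, -0.3763, 0.1122]
eef_rot: [0.819, 0.574, -0.0, -0.0]
force: [0.6, -0.2, -1.4]
grip_width: 0.0437
grip_force: 31.0
```

Call:
jog_arm([
  [[12,50,0,0,20],[24,105,0,0,20],[36,160,0,0,20],[47,215,0,0,20],[54,250,0,0,20],[56.5,264,0,0,20],[56.5,264,0,0,20],[56.5,264,-20,0,20],[56.5,264,-32,0,20],[56.5,264,-39,0,20],[56.5,264,-45,0,20],[56.5,264,-50,0,20],[56.5,264,-53,0,20],[56.5,264,-53,0,20]],
])

```text
t: 15.35
eef_pos: [0.5682, -0.1123, 0.0593]
eef_rot: [0.819, 0.574, -0.0, 0.0]
force: [-0.5, 0.8, -0.9]
grip_width: 0.0432
grip_force: 31.0
```

Call:
jog_arm([
  [[0,0,-3,0,20],[0,0,-6,0,20],[0,0,-8,0,20],[0,0,-8,0,20]],
])

```text
t: 15.85
eef_pos: [0.572, -0.1136, 0.0578]
eef_rot: [0.819, 0.574, 0.003, 0.004]
force: [-1.4, 0.2, 16.5]
grip_width: 0.0438
grip_force: 32.4
```

Call:
jog_arm([
  [[0,0,2,0,60],[0,0,2,0,60],[0,0,2,0,60],[0,0,40,0,60],[0,0,75,0,60],[-24,-55,75,0,52],[-50,-113,75,0,52],[-76,-172,75,0,52],[-102,-231,75,0,52],[-126,-285,75,0,52],[-139.5,-317,60,0,52],[-139.5,-317,29,0,52],[-139.5,-317,29,0,52]],
])

```text
t: 17.48
eef_pos: [0.4266, -0.4277, 0.0762]
eef_rot: [0.819, 0.573, -0.0, -0.004]
force: [-0.4, 0.5, 0.4]
grip_width: 0.0523
grip_force: 0.0
```

```bash
python3 -c "
from h import *
bushes()
g=snap('top')['color'];h=snap('side')['color']
a=cv2.resize(g[220:280,250:350,::-1],None,fx=4,fy=4,interpolation=cv2.INTER_CUBIC);b=cv2.resize(h[205:305,285:410,::-1],(400,320),interpolation=cv2.INTER_CUBIC)
cv2.imwrite('pics/p3.png',np.vstack([a,b]))"
```

```text
12 11 [ 0.5208 -0.4531  0.038 ]
[ 0.4278 -0.4284  0.0784] [ 0.4 -0.3 -0.4] 0.05198576051547117
```

View pics/p3.png

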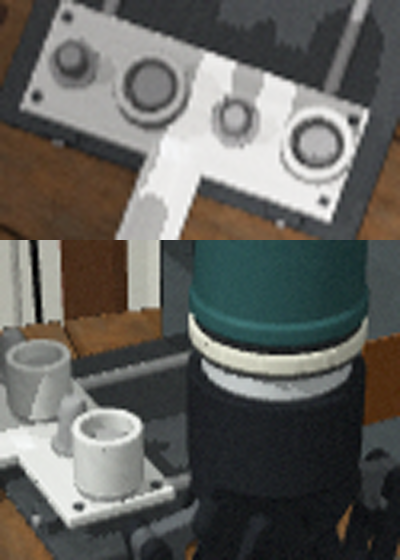

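Both wide bushes are down. Now I'll pick the first slim one.

Call:
jog_arm([
  [[0.5,-0.8,-35,0,52],[0.5,-0.8,-64,0,52],[0.5,-0.8,-64,0,52],[0.5,-0.8,-64,0,15],[0.5,-0.8,-64,0,15],[0.5,-0.8,-64,0,15],[0.5,-0.8,-64,0,15],[0.5,-0.8,-30,0,15],[0.5,-0.8,32,0,15],[0.5,-0.8,32,0,15],[0.5,-0.8,32,0,15]],
])

```text
t: 19.0
eef_pos: [0.429, -0.4301, 0.1124]
eef_rot: [0.819, 0.574, -0.0, 0.0]
force: [0.2, 0.0, -1.5]
grip_width: 0.032
grip_force: 31.8
```

Call:
jog_arm([
  [[24,54,0,0,15],[48,107,0,0,15],[72,160,0,0,15],[96,213,0,0,15],[114,252,0,0,15],[121,269,0,0,15],[121,269,0,0,15],[121,269,-20,0,15],[121,269,-31,0,15],[121,269,-38,0,15],[121,269,-44,0,15],[121,269,-50,0,15],[121,269,-53,0,15],[121,269,-53,0,15]],
])

```text
t: 20.75
eef_pos: [0.5501, -0.1613, 0.0592]
eef_rot: [0.819, 0.574, -0.0, 0.0]
force: [1.1, -0.1, -0.7]
grip_width: 0.0319
grip_force: 31.7
```

Call:
jog_arm([
  [[0,0,-3,0,15],[0,0,-6,0,15],[0,0,-7,0,15],[0,0,-7,0,15]],
])

```text
t: 21.25
eef_pos: [0.5528, -0.1621, 0.0577]
eef_rot: [0.819, 0.574, 0.002, 0.003]
force: [-1.4, -0.4, 14.6]
grip_width: 0.0321
grip_force: 33.7
```

Call:
jog_arm([
  [[0,0,2,0,52],[0,0,2,0,52],[0,0,2,0,52],[0,0,40,0,52],[0,0,75,0,52],[-7,-60,75,0,52],[-14,-120,75,0,52],[-20,-180,75,0,52],[-27,-235,75,0,52],[-32,-280,75,0,52],[-33,-293,75,0,52],[-33,-293,75,0,52]],
])

```text
t: 22.75
eef_pos: [0.5168, -0.4543, 0.1262]
eef_rot: [0.819, 0.573, 0.0, -0.001]
force: [-0.8, -0.2, 0.2]
grip_width: 0.0521
grip_force: 0.0
```

```bash
python3 -c "
from h import *
bushes()
h=snap('side');h=h['color']
cv2.imwrite('pics/p4.png',cv2.resize(h[200:400,270:470,::-1],(600,600),interpolation=cv2.INTER_CUBIC))"
```

```text
[ 0.5172 -0.4532  0.1266] [ 1.  -0.4  0.4] 0.051804564013095175
```

View pics/p4.png

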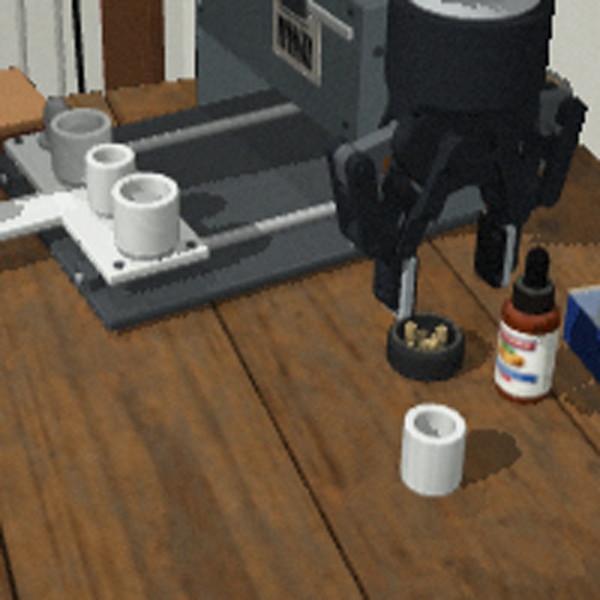

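```bash
python3 -c "
from h import *
c=snap('side');print(cast(c,414.3,341.7,.038),proj(c,[.517,-.4545,.038]))"
```

```text
[ 0.51397566 -0.45581918  0.038     ] (np.float64(414.72468779512025), np.float64(340.4384994575838))
```

```bash
python3 -c "
from h import *
c=snap('side');print(cast(c,270+525/3,200+388/3,.0),cast(c,270+537/3,200+256/3,.100))"
```

```text
[ 0.61775695 -0.45162897  0.        ] [ 0.60909793 -0.45356441  0.1       ]
```

The last bush is confirmed, and the bottle at (0.612, −0.453) clears the fingers. I'll pick it.

Call:
jog_arm([
  [[-0.5,-1,-40,0,52],[-0.5,-1,-80,0,52],[-0.5,-1,-112,0,52],[-0.5,-1,-112,0,52],[-0.5,-1,-112,0,15],[-0.5,-1,-112,0,15],[-0.5,-1,-112,0,15],[-0.5,-1,-112,0,15],[-0.5,-1,-70,0,15],[-0.5,-1,-16,0,15],[-0.5,-1,-16,0,15],[-0.5,-1,-16,0,15]],
])

```text
t: 24.45
eef_pos: [0.5165, -0.4551, 0.1112]
eef_rot: [0.819, 0.574, -0.0, -0.0]
force: [-0.8, -0.1, -1.4]
grip_width: 0.0337
grip_force: 30.2
```

Call:
jog_arm([
  [[10,55,2,0,15],[20,113,2,0,15],[30,172,2,0,15],[40,230,2,0,15],[50,288,2,0,15],[59,340,2,0,15],[66,378,2,0,15],[68.5,392,2,0,15],[68.5,392,2,0,15],[68.5,392,-20,0,15],[68.5,392,-30,0,15],[68.5,392,-37,0,15],[68.5,392,-43,0,15],[68.5,392,-49,0,15],[68.5,392,-52,0,15],[68.5,392,-52,0,15]],
])

```text
t: 26.45
eef_pos: [0.5851, -0.0635, 0.0591]
eef_rot: [0.819, 0.574, -0.0, 0.0]
force: [1.5, -1.2, -0.7]
grip_width: 0.0338
grip_force: 30.2
```

Call:
jog_arm([
  [[0,0,-3,0,15],[0,0,-6,0,15],[0,0,-7,0,15],[0,0,-7,0,15],[0,0,-5,0,52],[0,0,-5,0,52],[0,0,-5,0,52],[0,0,35,0,52],[0,0,75,0,52],[-70,-15,75,0,52],[-140,-32,75,0,52],[-140,-32,75,0,52]],
])

```text
t: 27.95
eef_pos: [0.4416, -0.0951, 0.133]
eef_rot: [0.819, 0.573, -0.001, -0.001]
force: [1.0, 0.2, 0.3]
grip_width: 0.0517
grip_force: 0.0
```

```bash
python3 -c "
from h import *
print(r.read_state()['eef_pos'])
g=snap('top')['color'];h=snap('side')['color']
a=cv2.resize(g[210:290,240:350,::-1],None,fx=3.6,fy=3.6,interpolation=cv2.INTER_CUBIC);b=cv2.resize(h[205:305,260:370,::-1],(396,288),interpolation=cv2.INTER_CUBIC)
cv2.imwrite('pics/p5.png',np.vstack([a,b]))"
```

```text
[ 0.44156051 -0.09506114  0.13304451]
```

View pics/p5.png

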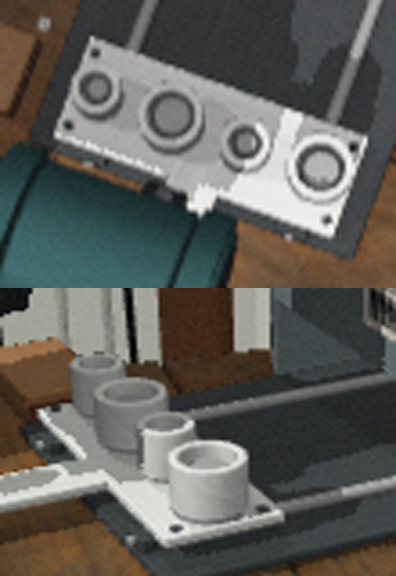

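All four bushes are seated. I'll grip the handle again and push home.

Call:
jog_arm([
  [[2,-1,-40,0,52],[2,-1,-75,0,52],[2,-1,-75,0,52],[2,-1,-75,0,10],[2,-1,-75,0,10],[2,-1,-75,0,10],[2,-1,-75,0,10],[2,-1,-75,0,10]],
], force=25)

```text
t: 29.05
eef_pos: [0.4488, -0.0966, 0.0613]
eef_rot: [0.819, 0.574, 0.002, 0.002]
force: [1.5, 0.2, 5.1]
grip_width: 0.0213
grip_force: 24.9
```

Call:
jog_arm([
  [[8,-3,0,0,10],[24,-8.5,0,0,10],[42,-15,0,0,10],[60,-21.5,0,0,10],[78,-28,0,0,10],[96,-34.5,0,0,10],[114,-41,0,0,10],[132,-47,0,0,10],[148,-53,0,0,10],[158,-56.5,0,0,10],[162,-58,0,0,10],[165,-59,0,0,10],[165,-59,0,0,10]],
])

```text
t: 30.68
eef_pos: [0.6132, -0.1557, 0.0614]
eef_rot: [0.819, 0.574, 0.001, 0.001]
force: [-0.2, -0.9, 5.9]
grip_width: 0.021
grip_force: 24.9
```

Call:
jog_arm([
  [[3,-1,0,0,10],[6,-2,0,0,10],[8,-3,0,0,10],[10,-3.5,0,0,10],[10,-3.5,0,0,10]],
])

```text
t: 31.3
eef_pos: [0.6144, -0.1562, 0.061]
eef_rot: [0.819, 0.574, -0.006, -0.008]
force: [-23.5, 7.1, 19.6]
grip_width: 0.0209
grip_force: 28.1
```

Home: 180 mm of travel with firm contact. I'll release and look at the scanner.

Call:
jog_arm([
  [[-9,3,0,0,10],[-9,3,0,0,52],[-9,3,0,0,52],[-9,3,0,0,52],[-9,3,50,0,70],[-9,3,100,0,70],[-60,3,100,0,70],[-110,3,100,0,70],[-110,3,100,-1.6,70],[-110,3,100,-1.6,70],[-110,3,100,-1.6,70]],
])

```text
t: 32.67
eef_pos: [0.5122, -0.1558, 0.1592]
eef_rot: [0.891, 0.455, -0.0, -0.0]
force: [0.7, 1.0, 0.1]
grip_width: 0.0697
grip_force: 0.0
```

```bash
python3 - <<'E'
from h import *
s=r.read_state();print(s['eef_pos'],s['eef_rot'])
c=snap('top');im=c['color'];hsv=cv2.cvtColor(im,cv2.COLOR_RGB2HSV)
m=np.zeros((480,640),np.uint8);w=(slice(262,318),slice(190,255));m[w]=((hsv[w][:,:,1]<45)&(hsv[w][:,:,2]>70)&(hsv[w][:,:,2]<240))*255
ks=cv2.findContours(m,cv2.RETR_EXTERNAL,cv2.CHAIN_APPROX_NONE)[0];k=max(ks,key=cv2.contourArea)
b=cv2.boxPoints(cv2.minAreaRect(k));print([cast(c,u,v,.046).round(4).tolist() for u,v in b],cast(c,*b.mean(0),.046))
a=cv2.resize(im[225:325,180:340,::-1],None,fx=4.5,fy=4.5,interpolation=cv2.INTER_CUBIC);cv2.drawContours(a,[((b-[180,225])*4.5).astype(int)],-1,(0,255,0),1)
cv2.imwrite('pics/sc.png',a)
h=snap('side');cv2.imwrite('pics/sd.png',h['color'][:,:,::-1])
E
```

```text
[ 0.51216612 -0.15578657  0.15919573] [ 8.90661872e-01  4.54666276e-01 -7.17097196e-05 -4.49206965e-05]
[[0.4785, 0.0929, 0.046], [0.5077, 0.0735, 0.046], [0.4572, -0.0002, 0.046], [0.4283, 0.0194, 0.046]] [0.46784656 0.04629854 0.046     ]
```

View pics/sc.png

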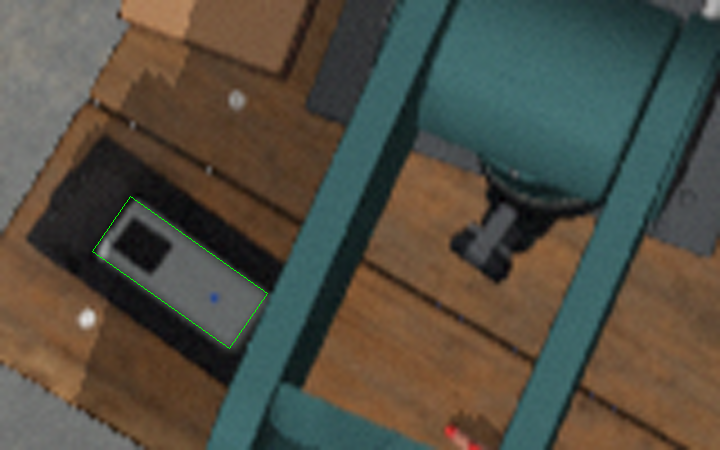

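The grey grip is outlined; its front edge midpoint is (0.493, 0.083) and its yaw is 55.5°, so the origin is about (0.476, 0.058), which agrees with the dock. I'll grasp across the grip.

Call:
jog_arm([
  [[-9,52,0,0.1,65],[-18,106,0,0.1,65],[-27,160,0,0.1,65],[-34,200,0,0.1,65],[-36.5,214,-20,0.1,65],[-36.5,214,-60,0.1,65],[-36.5,214,-100,0.1,65],[-36.5,214,-125,0.1,65],[-36.5,214,-134,0.1,65],[-36.5,214,-134,0.1,65],[-36.5,214,-134,0.1,65]],
])

```text
t: 34.15
eef_pos: [0.4769, 0.0583, 0.0268]
eef_rot: [0.887, 0.462, 0.001, 0.001]
force: [0.2, 0.5, 0.3]
grip_width: 0.065
grip_force: 0.0
```

Call:
jog_arm([
  [[0,0,0,0,20],[0,0,0,0,20],[0,0,0,0,20],[0,0,0,0,20],[0,0,0,0,20],[0,0,0,0,20]],
], force=45)

```text
t: 34.9
eef_pos: [0.4766, 0.0583, 0.0266]
eef_rot: [0.887, 0.462, 0.001, 0.001]
force: [0.3, 0.0, 5.6]
grip_width: 0.0372
grip_force: 47.3
```

```bash
python3 - <<'E'
from h import *
c=snap('side');a=np.radians(-19.6);xs=np.array([np.cos(a),np.sin(a),0]);ys=np.array([-xs[1],xs[0],0]);H=np.array([.6904,-.1834,0])
R=np.array(c['R']);o=-R.T@np.array(c['t'])
g=cv2.cvtColor(cv2.imread('pics/side0.png'),cv2.COLOR_BGR2GRAY)[195:232,355:385]
k=(g<60);Y,X=np.nonzero(k);print('dark',X.mean()+355,Y.mean()+195,X.min()+355,X.max()+355,Y.min()+195,Y.max()+195)
for u,v in((369,211.7),):
    d=R.T@np.array([(u-c['cx'])/c['fx'],(v-c['cy'])/c['fy'],1]);p=o+d*((H-o)@xs)/(d@xs);print(p,(p-H)@ys)
E
```

```text
dark 367.8712121212121 209.67424242424244 359 377 196 231
[ 0.67753853 -0.21951922  0.13890856] -0.03834077976147473
```

The bar code is confirmed at (0.677, −0.220, 0.138) in both views. I'll lift, turn −75° and move to 10 cm in front of it.

Call:
jog_arm([
  [[0,0,25,0,20],[0,0,65,0,20],[0,0,102,0,20],[0,0,102,0,20],[5,-22,102,-0.8,20],[10,-47,102,-1.6,20],[16,-72,102,-2.4,20],[21,-97,102,-3.2,20],[27,-122,102,-4.0,20],[32,-147,102,-4.8,20],[38,-172,102,-5.6,20],[43,-197,102,-6.4,20],[48,-216,102,-7.1,20],[50,-225,102,-7.5,20],[50,-225,102,-7.5,20],[50,-225,102,-7.5,20],[50,-225,102,-7.5,20],[50,-225,102,-7.5,20]],
])

```text
t: 37.2
eef_pos: [0.5256, -0.1663, 0.1273]
eef_rot: [0.985, -0.173, -0.0, 0.0]
force: [0.6, 0.1, -1.4]
grip_width: 0.0371
grip_force: 46.5
```

```bash
python3 -c "
from h import *
s=r.read_state();print(s['eef_pos'],s['eef_rot'],s['force'])
g=snap('top')['color'];h=snap('side')['color']
a=cv2.resize(g[180:300,250:370,::-1],(400,400),interpolation=cv2.INTER_CUBIC);b=cv2.resize(h[170:290,265:385,::-1],(400,400),interpolation=cv2.INTER_CUBIC)
cv2.imwrite('pics/scan.png',np.hstack([a,b]))"
```

```text
[ 0.52564407 -0.16626128  0.12732505] [ 9.84933217e-01 -1.72935125e-01 -1.49352591e-05  2.77982673e-05] [ 0.56035231  0.07705213 -1.42140941]
```

View pics/scan.png

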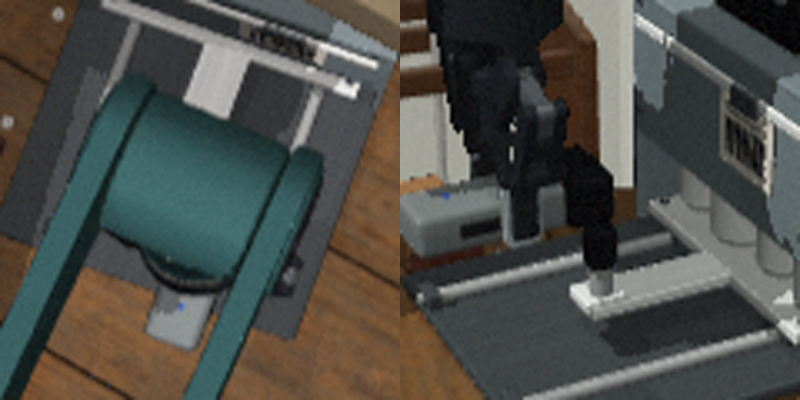

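The scanner is level, square to the card and at the right distance. I'll hold it for 2.5 s.

Call:
jog_arm([
  [[0,0,0,0,20],[0,0,0,0,20],[0,0,0,0,20],[0,0,0,0,20],[0,0,0,0,20],[0,0,0,0,20],[0,0,0,0,20],[0,0,0,0,20],[0,0,0,0,20],[0,0,0,0,20],[0,0,0,0,20],[0,0,0,0,20],[0,0,0,0,20],[0,0,0,0,20],[0,0,0,0,20],[0,0,0,0,20],[0,0,0,0,20],[0,0,0,0,20],[0,0,0,0,20],[0,0,0,0,20]],
])

```text
t: 39.8
eef_pos: [0.5257, -0.1667, 0.1274]
eef_rot: [0.985, -0.173, -0.0, 0.0]
force: [0.7, -0.2, -1.8]
grip_width: 0.0374
grip_force: 46.5
```

Call:
jog_arm([
  [[-5,22,0,0.8,20],[-10,47,0,1.6,20],[-16,72,0,2.4,20],[-21,97,0,3.2,20],[-27,122,0,4.0,20],[-32,147,0,4.8,20],[-38,172,0,5.6,20],[-43,197,0,6.4,20],[-48,216,0,7.1,20],[-50,225,0,7.5,20],[-50,225,0,7.5,20],[-50,225,0,7.5,20],[-50,225,-30,7.5,20],[-50,225,-55,7.5,20],[-50,225,-75,7.5,20],[-50,225,-75,7.5,20],[-50,225,-75,7.5,20]],
])

```text
t: 41.92
eef_pos: [0.4764, 0.058, 0.0532]
eef_rot: [0.887, 0.462, 0.001, 0.0]
force: [-0.6, -0.2, -1.2]
grip_width: 0.0373
grip_force: 46.6
```

Call:
jog_arm([
  [[0,0,-10,0,20],[0,0,-18,0,20],[0,0,-23,0,20],[0,0,-26,0,20],[0,0,-26,0,20],[0,0,-26,0,20]],
])

```text
t: 42.68
eef_pos: [0.4759, 0.0583, 0.0266]
eef_rot: [0.887, 0.462, 0.0, 0.0]
force: [-0.8, -0.5, -0.0]
grip_width: 0.0373
grip_force: 46.7
```

Back at the grasp height. I'll release, rise and check.

Call:
jog_arm([
  [[0,0,-1,0,20],[0,0,-1,0,65],[0,0,-1,0,65],[0,0,-1,0,65],[0,0,-1,0,65],[0,0,40,0,65],[0,0,90,0,65],[0,0,150,0,65],[-60,50,170,0,65],[-100,100,170,0,65],[-150,150,170,0,65],[-200,200,170,0,65],[-200,250,170,0,65],[-200,250,170,0,65]],
])

```text
t: 44.42
eef_pos: [0.2737, 0.3109, 0.1965]
eef_rot: [0.886, 0.464, 0.0, -0.0]
force: [-0.2, -1.3, -0.8]
grip_width: 0.0651
grip_force: 0.0
```

```bash
python3 -c "
from h import *
s=r.read_state();print(s['eef_pos'],s['force'],s['t'])
g=snap('top')['color'];h=snap('side')['color']
a=cv2.resize(g[150:330,180:450,::-1],(540,360),interpolation=cv2.INTER_CUBIC)
b=cv2.resize(h[205:305,180:480,::-1],(540,180),interpolation=cv2.INTER_CUBIC)
cv2.imwrite('pics/end.png',np.vstack([a,b]))"
```

```text
[0.27368817 0.31089533 0.19647017] [-0.23043668 -1.28471136 -0.83655497] 44.425
```

View pics/end.png

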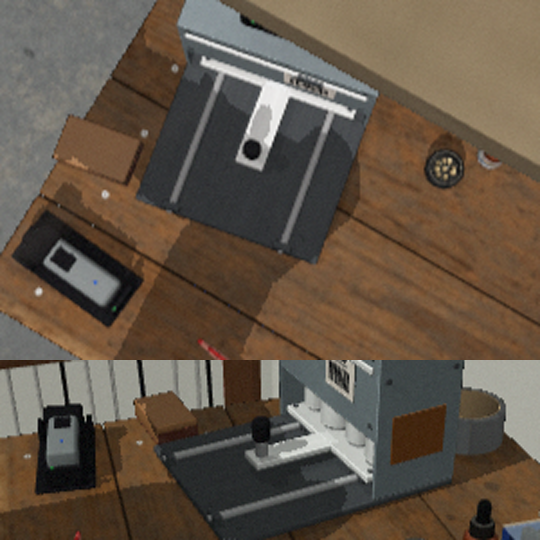

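The scanner is docked as before, the carriage is in with the bushes, and the cup and bottle have not moved. I'll check the knob position, then hand in.

```bash
python3 -c "
from h import *
c=snap('top');g=cv2.cvtColor(c['color'],cv2.COLOR_RGB2GRAY)[215:235,298:315];Y,X=np.nonzero(g<25);p=cast(c,X.mean()+298,Y.mean()+215,.083);print(p)
if np.linalg.norm(p[:2]-[.614,-.156])<.006: print(r.finish_job())"
```

```text
[ 0.60862224 -0.15560741  0.083     ]
the job is handed in; nothing more can be done
None
```

The job is handed in at about 45 s with no verdict returned: all four bushes were seated, the carriage was pushed to its home stop, the code was held in view for over 2 s, and the scanner is back in its dock. The last camera check put the knob about 5 mm short of where the arm met the home stop; I took that as within measurement error, so full closure rests on the force felt at the stop.

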